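# Pop the fuse hatch of a bench module

### The arm

A 6-joint arm with a two-finger parallel gripper is mounted at the origin on a cart in front of the work surface, level with it; the furniture and walls round the work are solid. World frame = base frame: x ahead of the robot, y to its left, z up, the work surface at z = 0. Lengths are in m, angles in rad, forces in N, time in s.
With the tool pointing down it reaches from about 0.35 to 0.85 m from the base axis. Payload 8.1 kg.
Tool frame: the origin (TCP) lies at the very end of the fingers, on their centre line; the grasp point (between the pads) lies 19 mm behind it; x points along the fingers, z is the direction in which the jaws open and shut, and the axes are right-handed (so a half turn about x gives the same grasp; the last joint's range is limited). The gripper opens to 85 mm and grips with 20 to 120 N. Pads are 22 mm wide; open, the fingers measure 114 mm over their backs; the gripper's body (76 mm by 85 mm) begins 54 mm behind the grasp point. The pads swing forward as they close: fully open they stand 13 mm farther back than shut.
Start: joints at [-1.43, 0.13, 1.488, -0, 1.523, -0.085], TCP at [0.134, -0.585, 0.231] pointing down, gripper open.
Joint ranges: [-2.96, 2.96], [-0.89, 2.26], [0.02, 2.5], [-1.34, 4.48], [0, 2.73], [-2.66, 2.66]. Speed limits (rad/s): [2.39, 2.39, 2.79, 3.14, 3.14, 3.14].

### API

Orientations are given as [roll, pitch, yaw] about the fixed x, y, z axes, in that order (R = Rz(yaw) Ry(pitch) Rx(roll)).
In Python, from bench import ctrl, optics, order, nets gives the robot as it stands. The module is installed in compiled form; this text tells all that it offers.
- The arm moves only by the shell command python3 -m jog 'ROWS'. ROWS is JSON, a list of rows, each a list of 7 numbers: the turn, a rotation vector about the tool's x, y, z in rad, then the shift along the tool's x, y, z in m, then the closure, from 0 (fully open) to 1 (shut). In form: [[wx, wy, wz, dx, dy, dz, gripper], ...]. A call has 1 to 8 rows; each row shifts and turns the pose as measured when the row begins, along the tool's axes as they then stand; what a row does not reach is not made up. A row lasts 1/8 s, in which the tool goes at most 62.5 mm and 10.7 degrees, less where a joint would pass 70% of its speed; a pose out of reach is approached as far as the arm can. A call with a gripper value outside its range is refused whole. The fingers move at their own pace and stop on an object; the grip force is fixed at half the most. Time passes only in rows, so rows that do not move let the fingers close. It gives the time, the measured TCP pose, the force and the opening at its end, in the units of the state.
- ctrl.get_state(): the state, without advancing time (a new reading comes with each control period).
- optics.get_image(name): name is "scene" or "top" or "wrist"; returns a dict with "color" (480x640x3 uint8, red, green, blue), "intrinsics" (3x3 intrinsics, pixels), "distortion" ([k1, k2, p1, p2, k3] as OpenCV has them; the pictures are not rectified), "R" (3x3) and "t" (3): a world point X has camera coordinates R X + t; the wrist camera has in their place "hand_eye" (4x4, takes a point from camera to tool coordinates, whose origin is the TCP and whose axes are the tool frame's). Camera axes: x right, y down, z forward; pixel columns grow to the right and rows downward; lengths in m; the calibration is good to about 2 mm. A picture is of the moment at which its call begins: read the wrist's pose just before it. There is no depth.
- order.sign_off(): hands the job in, once; it reports no verdict.
Trained networks look in a picture, given as the dict that the camera call returned (one of the last four; its "shot" number tells which), for a name from the list of things; names that differ only in an ending like _2 or _b are one class to them, and where a whole thing is asked for, a point or a joint stands for the part that bears it (a point fixed in the world has none). Each returns a list of dicts, best first, with "confidence" (0 to 1); they miss things now and then, are a little off and sometimes report something else, mostly with a low value. They report only what shows in the picture. A call takes as long as a camera call.
- nets.boxes_of(query, picture): "at" ([row, column] in pixels, amid what is visible of it).
- nets.silhouettes(query, picture): "region" (480x640 bool, what is visible of it) and "at" ([row, column] in pixels, amid what is visible of it).
The state is a dict: "time": time; "q": joint angles; "joint_vel": joint speeds; "tau": joint torques, N m; "tcp_pos": TCP position; "eef_rot": TCP orientation; "wrist_force": force on the tool from outside, world axes, zero at the start; "ft_torque": the same for the moment, N m; "opening": opening from 0.0 (shut) to 1.0 (fully open).
Only numpy, scipy, OpenCV 4.12 (cv2) and the standard library are available. Lean on these libraries where they do the work, as an engineer would, in place of code of your own. Each camera call takes 0.05 s, during which the arm holds its last target. There are 200 camera calls.

### The job

The fuse in one of the two grey bench modules is due for a change: open the module with the narrow hatch by pressing that hatch fully down once with the fingertips, on the ridges near its free edge, so that its push-push latch lets go and the hatch pops up. Then take the hand clear without pushing the hatch down again, and watch for about two seconds that it stays open. Leave the wide hatch shut, do not shove or lift the modules, and leave the small loose things around them alone.

Things in the scene. Friction and masses are not known exactly. Their poses are not given: they have to be found in the camera images.
- fuse_box: Loose grey plastic bench module, about 1.5 kg, 110 mm along its x, 96 mm along its y, 46 mm high, with the NARROW black hatch. Origin: centre of its underside, z up; the hatch's free edge is at its -x side (front); the +x half of its top carries a small dark window and two round sockets, level with the hatch. Either module may stand left or right.
- fuse_hatch_press (a point): Point to press: top face of the narrow hatch, mid-width, amid four thin grey ridges, 15 mm from the free edge, 47 mm from the hinge, 46 mm above the bench when shut. Moves with the hatch; x from free edge to hinge, z out of the face. Hatch 62 mm (x) by 46 mm (y), 3.5 mm thick, flush with the case; grey side walls begin 24 mm either side of mid-width, free air past the free edge.
- fuse_hatch (a joint): Narrow hatch angle, rad: 0 shut and latched, negative pressed in, positive open. At the ridges it yields 5 mm (firm stop at -0.105) against 2 to 3 N; once in past -0.075 (3.5 mm) the latch lets go, and as the finger withdraws upward the hatch follows it up to a stop at 0.48, free edge 29 mm higher. Pushed fully down again it latches shut again.
- battery_box: The other loose grey module of 1.5 kg, same case and size, with a WIDE black hatch (84 mm wide), which works alike and must stay shut. Origin: centre of its underside, axes as for the first module.
- battery_hatch (a joint): Angle of the wide hatch, rad; values as for the narrow hatch. Leave it shut, at 0 (reads within 0.02 of it).
- screw_jar: Loose small white jar with a black lid, 43 mm across, 46 mm high, behind the modules; origin at the centre of its underside. Leave alone.
- relay: Loose small blue box-shaped relay, 13 x 29 x 26 mm high, behind the modules; origin at the centre of its underside. Leave alone.
- usb_dongle: Loose small black memory stick, 17 x 56 x 9 mm, lying to the right of the modules; origin at the centre of its underside. Leave alone.

How it is judged:
By the outcome, as a careful person would: the job done as asked, in the order asked, and still so for the second after the job is handed in, with the robot touching nothing.
It also fails if it takes over 34 s, if anything falls off the work surface, if the arm or the gripper's body presses on something with over 40 N, if the wrist force passes 120 N, or if a joint passes its speed limit or range.

## Working session

There is one attempt and no reset: what is moved stays moved. The work goes in short steps, Python scripts to look and compute and a shell command to move; the robot and the scene stay as the last step left them, time stands still between calls to the robot, and variables do not carry over. Pictures are saved under pics/ and viewed, about 8 in all and at most 12, crops included, and the job is handed in when it is done.

```bash
mkdir -p pics
cat > h.py <<'E'
from bench import ctrl, optics, order, nets
import numpy as np, cv2
from scipy.spatial.transform import Rotation as Ro
def ray(p,at):
    d=np.array(p["distortion"],float);K=np.array(p["intrinsics"],float)
    u=cv2.undistortPoints(np.array([[[at[1],at[0]]]],float),K,d)[0,0]
    R=np.array(p["R"]);t=np.array(p["t"])
    return -R.T@t, R.T@np.array([u[0],u[1],1.])
def onz(p,at,z):
    c,d=ray(p,at); return c+d*(z-c[2])/d[2]
def wristpose(p,s):
    T=np.eye(4);T[:3,:3]=Ro.from_euler('xyz',s["eef_rot"]).as_matrix();T[:3,3]=s["tcp_pos"]
    C=np.linalg.inv(T@np.array(p["hand_eye"]));p["R"]=C[:3,:3];p["t"]=C[:3,3];return p
def save(p,n): cv2.imwrite("pics/"+n,p["color"][:,:,::-1])
E
python3 - <<'E'
from h import *
s=ctrl.get_state();print({k:np.round(v,3) for k,v in s.items()})
for n in("scene","top"):
    p=optics.get_image(n);save(p,n+".png")
    print(n,np.round(-np.array(p["R"]).T@p["t"],3))
    for q in("fuse_box","fuse_hatch_press","fuse_hatch","battery_box","battery_hatch","screw_jar","relay","usb_dongle"):
        for r in nets.boxes_of(q,p)[:2]: print(q,np.round(r["at"],1),round(r["confidence"],2),np.round(onz(p,r["at"],.046),3))
E
```

```text
{'time': np.float64(0.0), 'q': array([-1.43 ,  0.131,  1.489, -0.   ,  1.523, -0.085]), 'joint_vel': array([ 0.001,  0.001, -0.001, -0.   , -0.001, -0.001]), 'tau': array([-1.0000e-03, -5.6940e+01, -5.0055e+01, -0.0000e+00,  1.5000e-02,
       -0.0000e+00]), 'tcp_pos': array([ 0.134, -0.584,  0.23 ]), 'eef_rot': array([3.072, 1.569, 1.727]), 'wrist_force': array([ 0.094, -0.278,  0.441]), 'ft_torque': array([ 0.001,  0.04 , -0.015]), 'opening': np.float64(1.001)}
scene [ 0.105 -0.806  0.664]
fuse_box [287.8 298.1] 0.69 [ 0.49  -0.252  0.046]
fuse_hatch_press [284.4 285.8] 0.66 [ 0.479 -0.234  0.046]
fuse_hatch [284.3 285.6] 0.69 [ 0.479 -0.234  0.046]
fuse_hatch [286.5 297.4] 0.64 [ 0.491 -0.249  0.046]
battery_box [224.2 227.4] 0.87 [ 0.483 -0.043  0.046]
battery_hatch [221.  219.7] 0.86 [ 0.477 -0.026  0.046]
screw_jar [196.4 316.4] 0.65 [ 0.666 -0.062  0.046]
screw_jar [287.4 297.5] 0.62 [ 0.49  -0.25   0.046]
relay [254.6 400.2] 0.52 [ 0.677 -0.283  0.046]
usb_dongle [342.2 399.2] 0.82 [ 0.542 -0.427  0.046]
top [ 0.52  -0.182  0.962]
fuse_box [273.3 323.9] 0.96 [ 0.51  -0.226  0.046]
fuse_hatch_press [291.2 324. ] 0.8 [ 0.48  -0.226  0.046]
fuse_hatch [289.5 322.4] 0.59 [ 0.483 -0.223  0.046]
battery_box [278.4 205.6] 0.82 [ 0.499 -0.023  0.046]
battery_hatch [294.9 204.3] 0.73 [ 0.471 -0.021  0.046]
screw_jar [170.7 218.2] 0.91 [ 0.686 -0.04   0.046]
relay [276.6 204.6] 0.68 [ 0.502 -0.021  0.046]
relay [164.2 336.3] 0.54 [ 0.7   -0.245  0.046]
usb_dongle [244.9 422.8] 0.69 [ 0.561 -0.397  0.046]
```

Run:
```python
import cv2
im=cv2.imread("pics/top.png")
cv2.imwrite("pics/topc.png",cv2.resize(im[130:350,140:460],(800,550),interpolation=cv2.INTER_CUBIC))
```

```text
(no output)
```

View pics/topc.png

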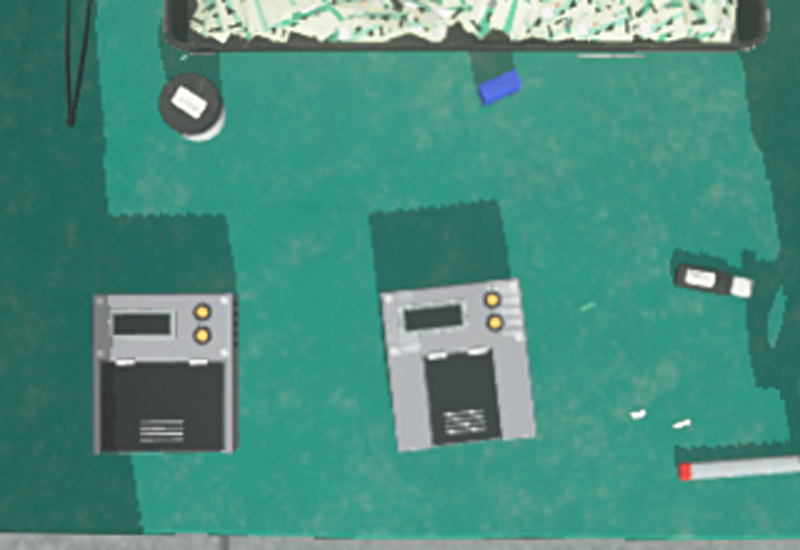

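View pics/scene.png

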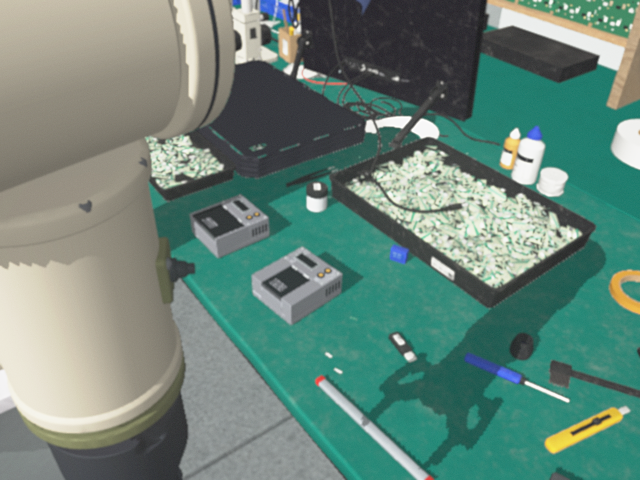

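The narrow hatch is on the right module. Its ridges are at crop (465,421), which is full-image column 326, row 298.4. The module is yawed about +0.1 rad. The left module has the wide hatch; the jar, relay and stick are well clear.

```bash
cat >> h.py <<'E'
def delta(target,s=None):
    s=s or ctrl.get_state();R=Ro.from_euler('xyz',s["eef_rot"]).as_matrix()
    print("tcp",np.round(s["tcp_pos"],4),"t",s["time"],"F",np.round(s["wrist_force"],2));print("tool axes cols\n",np.round(R,3))
    print("tool shift",np.round(R.T@(np.array(target)-s["tcp_pos"]),4));return R
E
python3 - <<'E'
from h import *
p=optics.get_image("top")
f=lambda c,r:onz(p,(130+r/2.5,140+c/2.5),.046)
print(f(465,421)); a,b=f(425,355),f(433,445);c,d=f(380,293),f(398,452);e,g=f(520,280),f(536,437)
for u,v in((a,b),(c,d),(e,g)): w=u-v;print("yaw",np.arctan2(w[1],w[0]))
t=f(465,421);t[2]=.16
delta(t)
E
```

```text
[ 0.46744038 -0.22974508  0.046     ]
yaw 0.10068266838178867
yaw 0.12598549366815315
yaw 0.11051115035418357
tcp [ 0.1343 -0.5848  0.2313] t 0.95 F [-0.43  0.16 -0.07]
tool axes cols
 [[ 0.     0.975  0.224]
 [-0.     0.224 -0.975]
 [-1.     0.     0.   ]]
tool shift [ 0.0713  0.4041 -0.2715]
```

```bash
python3 -m jog '[[0,0,0,0,0.045,-0.03,1],[0,0,0,0,0.045,-0.03,1],[0,0,0,0,0.045,-0.03,1],[0,0,0,0,0.045,-0.03,1],[0,0,0,0,0.045,-0.03,1],[0,0,0,0.01,0.045,-0.03,1],[0,0,0,0.01,0.045,-0.03,1],[0,0,0,0.01,0.045,-0.03,1]]'
python3 - <<'E'
from h import *
delta([.4675,-.2297,.16])
E
```

```text
time: 1.95
tcp_pos: [0.4387, -0.2651, 0.2023]
eef_rot: [0.483, 1.564, -0.869]
wrist_force: [-0.0, -0.0, 0.2]
opening: 0.003
tcp [ 0.4387 -0.2651  0.2023] t 1.95 F [-0.01 -0.05  0.17]
tool axes cols
 [[ 0.004  0.976  0.216]
 [-0.005  0.216 -0.976]
 [-1.     0.003  0.006]]
tool shift [ 0.0422  0.0356 -0.0285]
```

```bash
python3 -m jog '[[0,0,0,0.014,0.012,-0.0095,1],[0,0,0,0.014,0.012,-0.0095,1],[0,0,0,0.014,0.012,-0.0095,1],[0.105,0,0,0,0,0,1],[0,0,0,0,0,0,1]]'
python3 - <<'E'
from h import *
s=ctrl.get_state();p=wristpose(optics.get_image("wrist"),s);save(p,"w1.png")
for q in("fuse_box","fuse_hatch_press","fuse_hatch"):
    for r in nets.boxes_of(q,p)[:2]: print(q,np.round(r["at"],1),round(r["confidence"],2),np.round(onz(p,r["at"],.046),4))
delta([.4675,-.2297,.06],s)
print("cam",-p["R"].T@p["t"])
E
```

```text
time: 2.58
tcp_pos: [0.4693, -0.2263, 0.1558]
eef_rot: [0.334, 1.567, -1.123]
wrist_force: [-0.8, -0.1, -0.1]
opening: 0.002
fuse_box [159.1 323.7] 0.96 [ 0.5109 -0.2221  0.046 ]
fuse_hatch_press [203.5 325. ] 0.81 [ 0.4842 -0.2259  0.046 ]
tcp [ 0.4693 -0.2263  0.1558] t 2.575 F [-0.82 -0.1  -0.1 ]
tool axes cols
 [[ 0.002  0.994  0.114]
 [-0.004  0.114 -0.994]
 [-1.     0.001  0.004]]
tool shift [ 0.0958 -0.0023  0.0028]
cam [ 0.53545706 -0.21752192  0.29832344]
```

View pics/w1.png

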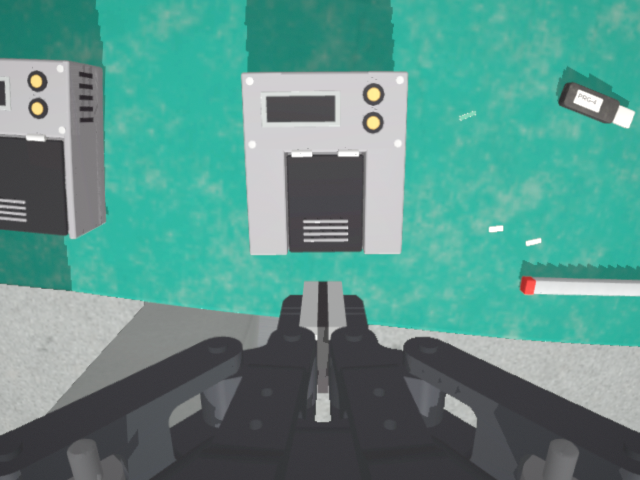

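Wrist view: the narrow hatch is straight ahead with its ridges at column 325.5, row 231, and its free edge at row 251. The hatch spans columns 287 to 364, so the hand's yaw matches the module. I'll check the point and its height against the top view.

Run:
```python
from h import *
s=ctrl.get_state();p=wristpose(optics.get_image("wrist"),s);t=optics.get_image("top")
for n,a in(("ridge",(231,325.5)),("edge mid",(251,325.5)),("hinge",(154,325.5)),("L",(254,250)),("R",(254,402)),("BL",(72,243)),("BR",(72,408))): print(n,np.round(onz(p,a,.046),4))
c1,d1=ray(p,(231,325.5));c2,d2=ray(t,(298.4,326))
k=np.linalg.lstsq(np.c_[d1,-d2],c2-c1,rcond=None)[0];print("tri",c1+k[0]*d1,c2+k[1]*d2)
```

```text
ridge [ 0.467  -0.2285  0.046 ]
edge mid [ 0.454 -0.23   0.046]
hinge [ 0.5142 -0.223   0.046 ]
L [ 0.4466 -0.1827  0.046 ]
R [ 0.4574 -0.2785  0.046 ]
BL [ 0.5555 -0.1706  0.046 ]
BR [ 0.5664 -0.2646  0.046 ]
tri [ 0.46764031 -0.2283697   0.04844092] [ 0.46758563 -0.22961346  0.04850932]
```

Both views agree within about 1 mm in x and y, and the height is 46–48 mm. I'm descending to just above the ridges.

```bash
python3 -m jog '[[0,0,0,0.035,-0.001,0.001,1],[0,0,0,0.035,-0.001,0.001,1],[0,0,0,0.02,-0.001,0,1],[0,0,0,0,0,0,1]]'
python3 - <<'E'
from h import *
s=ctrl.get_state();delta([.467,-.2288,.054],s);p=wristpose(optics.get_image("wrist"),s);save(p,"w2.png")
E
```

```text
time: 3.38
tcp_pos: [0.4684, -0.2307, 0.0665]
eef_rot: [0.688, 1.561, -0.767]
wrist_force: [-0.2, -0.3, 0.8]
opening: 0.001
tcp [ 0.4684 -0.2307  0.0665] t 3.375 F [-0.23 -0.35  0.75]
tool axes cols
 [[ 0.007  0.993  0.116]
 [-0.007  0.116 -0.993]
 [-1.     0.006  0.008]]
tool shift [ 0.0125 -0.0012 -0.0022]
```

View pics/w2.png

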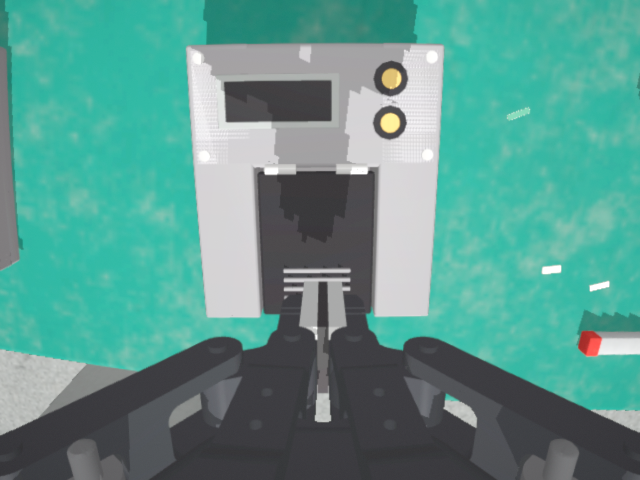

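The fingers (column 323) sit about 2 mm right of the hatch centre (column 317). That agrees with the computed shift, so I'm correcting it and pressing in small steps.

```bash
python3 -m jog '[[0,0,0,0.006,-0.001,-0.002,1],[0,0,0,0.008,0,0,1],[0,0,0,0.003,0,0,1],[0,0,0,0,0,0,1]]'
python3 -m jog '[[0,0,0,0.003,0,0,1]]'; python3 -m jog '[[0,0,0,0.003,0,0,1]]'; python3 -m jog '[[0,0,0,0.003,0,0,1]]'
```

```text
time: 3.92
tcp_pos: [0.4702, -0.2306, 0.0529]
eef_rot: [0.778, 1.554, -0.676]
wrist_force: [-0.3, -0.5, -0.2]
opening: 0.0
time: 4.05
tcp_pos: [0.4706, -0.2309, 0.0503]
eef_rot: [0.783, 1.553, -0.671]
wrist_force: [-0.1, -0.3, 0.6]
opening: 0.001
time: 4.18
tcp_pos: [0.4707, -0.2309, 0.0472]
eef_rot: [0.785, 1.553, -0.67]
wrist_force: [-0.0, -0.4, -0.2]
opening: -0.0
time: 4.3
tcp_pos: [0.4708, -0.231, 0.0442]
eef_rot: [0.789, 1.553, -0.665]
wrist_force: [-1.7, 1.3, 2.9]
opening: -0.003
```

Contact at z≈0.044 with 2.9 N. The finger footprint still covers the ridges, so I'm pressing on to the stop.

```bash
python3 -m jog '[[0,0,0,0.002,0,0,1]]'; python3 -m jog '[[0,0,0,0.002,0,0,1]]'
```

```text
time: 4.42
tcp_pos: [0.4709, -0.231, 0.0422]
eef_rot: [0.792, 1.553, -0.663]
wrist_force: [-1.5, 1.4, 3.1]
opening: 0.003
time: 4.55
tcp_pos: [0.4712, -0.2312, 0.041]
eef_rot: [0.792, 1.552, -0.662]
wrist_force: [-7.5, 3.6, 18.4]
opening: 0.003
```

Firm stop reached at 18 N and about 5 mm in. Withdrawing straight up.

```bash
python3 -m jog '[[0,0,0,-0.005,0,0,1],[0,0,0,-0.008,0,0,1],[0,0,0,-0.01,0,0,1],[0,0,0,-0.015,0,0,1],[0,0,0,-0.03,0,0,1],[0,0,0,-0.03,0,0,1],[0,0,0,-0.02,0,0,1]]'
python3 - <<'E'
from h import *
s=ctrl.get_state();p=wristpose(optics.get_image("wrist"),s);save(p,"w3.png")
E
```

```text
time: 5.42
tcp_pos: [0.4683, -0.2293, 0.1641]
eef_rot: [0.766, 1.555, -0.689]
wrist_force: [-0.5, -1.0, 0.5]
opening: -0.002
```

View pics/w3.png

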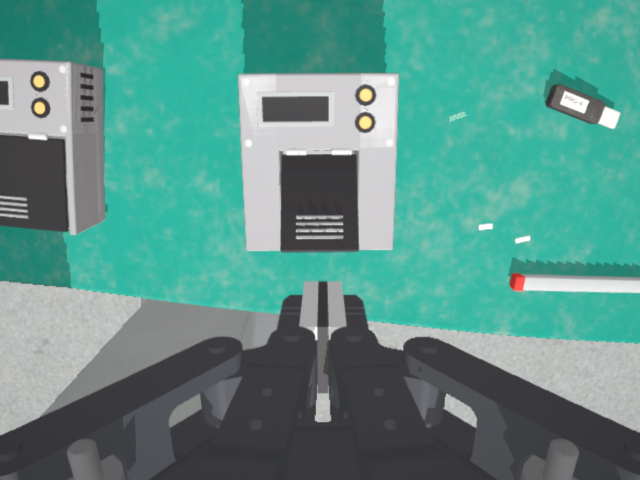

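From above, the hatch looks unchanged: 77 px wide at the edge, as before. I'll check it from the side camera.

```bash
python3 -m jog '[[0,0,0,-0.03,0,0,1],[0,0,0,-0.03,0,0,1],[0,0,0,0,0,0,1],[0,0,0,0,0,0,1]]'
python3 - <<'E'
from h import *
a=optics.get_image("scene")["color"][220:340,220:380,::-1];b=cv2.imread("pics/scene.png")[220:340,220:380]
cv2.imwrite("pics/cmp.png",cv2.resize(np.hstack([b,a]),(800,300),interpolation=cv2.INTER_CUBIC))
E
```

```text
time: 5.98
tcp_pos: [0.4683, -0.2291, 0.2292]
eef_rot: [0.795, 1.55, -0.66]
wrist_force: [0.8, -0.0, -0.0]
opening: -0.002
```

View pics/cmp.png

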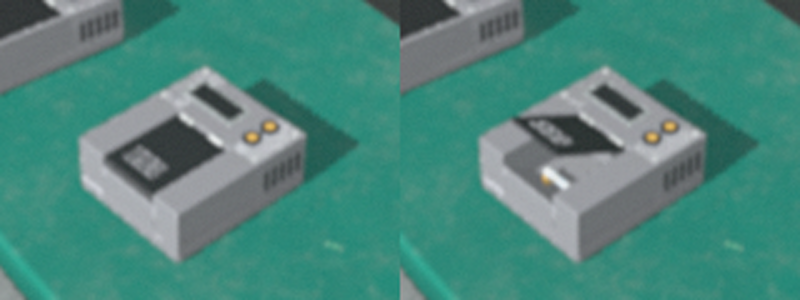

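The side view shows the hatch popped open (left before, right now), with the module in the same place. It evidently rises slowly. The hand is clear, so I'll watch for two seconds.

```bash
python3 -m jog '[[0,0,0,0,0,0,1],[0,0,0,0,0,0,1],[0,0,0,0,0,0,1],[0,0,0,0,0,0,1],[0,0,0,0,0,0,1],[0,0,0,0,0,0,1],[0,0,0,0,0,0,1],[0,0,0,0,0,0,1]]' | head -1;  python3 -m jog '[[0,0,0,0,0,0,1],[0,0,0,0,0,0,1],[0,0,0,0,0,0,1],[0,0,0,0,0,0,1],[0,0,0,0,0,0,1],[0,0,0,0,0,0,1],[0,0,0,0,0,0,1],[0,0,0,0,0,0,1]]'
python3 - <<'E'
from h import *
a=optics.get_image("scene")["color"][180:340,180:420,::-1];b=cv2.imread("pics/scene.png")[180:340,180:420]
cv2.imwrite("pics/cmp2.png",cv2.resize(np.hstack([b,a]),(798,266),interpolation=cv2.INTER_CUBIC))
E
```

```text
time: 7.02
time: 8.02
tcp_pos: [0.4672, -0.2284, 0.2261]
eef_rot: [0.765, 1.554, -0.69]
wrist_force: [0.3, -1.0, -0.3]
opening: -0.004
```

View pics/cmp2.png

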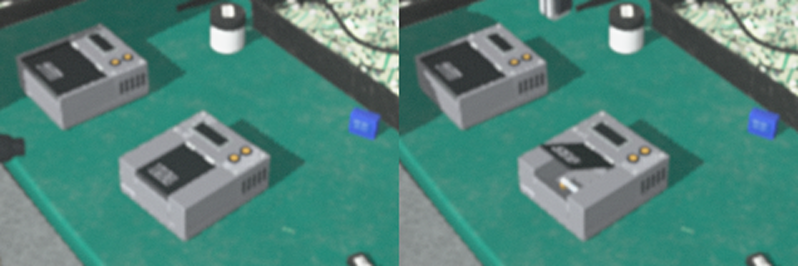

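After two more seconds the narrow hatch is still open. The wide one is shut, and the modules and loose things are where they were.

```bash
python3 -c "
from bench import order;print(order.sign_off())"
```

```text
the job is handed in; nothing more can be done
None
```

The narrow hatch on the right-hand module is open, and I've handed the job in. I pressed it once with the closed fingertips on the ridges, down to its firm stop: about 5 mm in, 18 N at the wrist. Then I took the hand straight up, well clear.

- **Stayed open:** side-camera pictures at about 6 s and 8 s both show it open, with the hand some 0.18 m above the module.
- **Everything else:** in the last picture the wide hatch is shut. Both modules, the jar, the relay and the visible end of the memory stick are where they were, judged by eye.
- **One disagreement:** the first wrist picture after withdrawing, taken from above at 5.4 s, did not clearly show the hatch open. The side view half a second later did, so I did not press again.
- **Press position:** the fingers drifted about 4 mm toward the hinge and 2 mm to the side while going down. By my estimate they still covered the ridges and stayed clear of the side walls.

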